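Clamp a test cell in the screw press

TASK

Stand the steel test cell in the round nest of the press's pulled-out shuttle, push the shuttle fully home by its tab, then wind the star handle clockwise, spoke by spoke, until the sprung pad clamps the cell with about 100 N; overtightening ruins the cell. Leave the other things on the bench undisturbed and do not tip the cell over.

Things in the scene. Friction and masses are not known exactly. Their poses are not given: they have to be found in the camera images.
- press: Grey bench screw press, fixed. Origin: on the table below the handle's vertical axis; z up; the shuttle comes out to its -y. Foot 300 (x) by 160 (y) by 20 mm high; a bed 100 mm wide and 20 mm high runs from it to y = -340 mm, with 8 mm wide rails at x = +-50 mm that rise to 32 mm above the table.
- column (a point): Top of one of the press's two upright steel columns, 18 mm thick, at x = -125 mm, y = 0, z = 270 mm of the press; the other stands at x = +125 mm. They rise past the handle, so a gripper at the handle has free room only on the press's +y and -y sides.
- bridge (a point): Top centre of the bridge that joins the columns, 60 mm wide (y), z 115 to 145 mm, under the handle. A steel ram with a round sprung pad, 34 mm wide, comes down from it on the axis; at the start the pad hangs 4 to 12 mm above the height of the cell's top when the cell stands in the nest.
- shuttle: Aluminium plate 84 mm wide sliding along the press's y with about 2.5 N. Origin: centre of the nest's floor, 34 to 38 mm above the table; axes as the press's. Starts pulled out, nest 150 to 170 mm from the axis towards -y; fully home, at a hard stop, the nest is exactly under the axis. The nest is a white ring 56 mm outside, 45 mm inside, 5 mm high on the plate.
- tab (a point): On the outer (-y) face of the shuttle's push tab, 155 mm to -y of the nest's centre and 25 mm above its floor. The tab is an upright plate 60 mm wide (x), 10 mm thick, its top 38 mm above the nest's floor. Push it here towards the press's +y.
- capstan: Star handle on top of the press: dark hub 48 mm wide, four level steel spokes 12 mm thick along its own +x, +y, -x, -y, each with an 18 mm black ball centred 90 mm from the axis. Origin: on the axis at the spokes' mid height, 168 mm above the table; hub top 22 mm higher. Clockwise from above lowers the pad 4 mm per rad; the handle keeps its height and stays as left.
- spoke (a point): Point on the handle's +x spoke, 75 mm from the axis: a good place to push, on any spoke. Turning takes 0.65 N m of friction plus 0.004 N m per newton of clamping: pushed here, steadily moving, 8.7 N free, 14.0 N at 100 N clamping. 1 to 3 rad bring the pad to the cell, then about 0.7 rad more give 100 N.
- cell: The test cell: a plain steel cylinder 40 mm across and 36 mm high with a thin white band round its middle, 0.25 kg, standing on the bench at the press's -y side. Origin: centre of its underside. It bears clamping forces up to 150 N; 180 N ruins it.
- beaker: Bystander: empty glass beaker, 68 mm wide, 85 mm high. Origin: centre of its underside.
- bottle: Bystander: amber bottle 60 mm wide, 130 mm high. Origin: centre of its underside.
- spacer: Bystander: plain flat steel disc 40 mm across, only 12 mm high. Origin: centre of its underside.
- chuck: Bystander: dark drill chuck 36 mm wide, 60 mm high. Origin: centre of its underside.
- jar: Bystander: white screw jar 56 mm wide, 60 mm high. Origin: centre of its underside.
There are look-alikes about, which are no part of the job. Several things look just like the cell: the one meant starts farthest to the robot's left.

How it is judged:
By the outcome, as a careful person would: the job done as asked, in the order asked, and still so for the second after the job is handed in, with the robot touching nothing.
It also fails if it takes over 72 s, if anything falls off the work surface, if the arm or the gripper's body presses on something with over 40 N, if the wrist force passes 120 N, or if a joint passes its speed limit or range.

ROBOT

A 6-joint arm with a two-finger parallel gripper is mounted at the origin on the work surface. World frame = base frame: x ahead of the robot, y to its left, z up, the work surface at z = 0. Lengths are in m, angles in rad, forces in N, time in s.
With the tool pointing down it reaches from about 0.35 to 0.775 m from the base axis. Payload 7.3 kg.
Tool frame: the origin (TCP) lies between the finger pads; the fingertips stand 14 mm ahead of it and the grasp point (between the pads) lies 5 mm behind it; z points along the fingers, y is the direction in which the jaws open and shut (so a half turn about z gives the same grasp; the last joint's range is limited). The gripper opens to 92 mm and grips with 3 to 60 N. Pads are 19 mm wide; open, the fingers measure 130 mm over their backs; the gripper's body (75 mm by 190 mm) begins 47 mm behind the grasp point.
Start: joints at [-1.493, 0.342, 1.524, -0, 1.275, -0.146], TCP at [0.117, -0.512, 0.241] pointing down, gripper open.
Joint ranges: [-2.53, 2.53], [-0.77, 2.02], [0.04, 2.7], [-1, 4.14], [0.28, 2.66], [-3.11, 3.11]. Speed limits (rad/s): [2.57, 2.57, 3.14, 3.14, 3.14, 3.14].

INTERFACE

Orientations are given as [roll, pitch, yaw] about the fixed x, y, z axes, in that order (R = Rz(yaw) Ry(pitch) Rx(roll)).
In Python, from cell import robot gives the robot as it stands.
- The arm moves only by the shell command python3 -m creep 'ROWS' [FORCE]. ROWS is JSON, a list that holds one entry, the list of rows, each a list of 7 numbers: the shift along the tool's x, y, z in cm, then the turn, a rotation vector about the tool's x, y, z in degrees, then the gripper command: -1 is shut, 1 is fully open, values between are in proportion. In form: [[[tx, ty, tz, wx, wy, wz, gripper], ...]]. A call has 1 to 8 rows; each row is the pose to reach, as a shift and turn from the pose measured when the call began, along the tool's axes at that moment; what a row does not reach only later rows make up. A row lasts 1/10 s, in which the tool goes at most 50 mm and 8.59 degrees, less where a joint would pass 70% of its speed; a pose out of reach is approached as far as the arm can. A call with a gripper value outside its range is refused whole. The fingers move at their own pace and stop on an object; FORCE is the grip in N (left out, the last holds). Time passes only in rows, so rows that repeat a pose let the fingers close. It gives the time, the measured TCP pose, the force and the opening at its end, in the units of the state.
- robot.observe(): the state, without advancing time (a new reading comes with each control period).
- robot.read_camera(name): name is "side" or "top"; returns the picture (400x640x3 uint8, red, green, blue); there is no depth.
- robot.camera_params(name): a dict with "camera_matrix" (3x3 intrinsics, pixels), "R" (3x3) and "t" (3): a world point X has camera coordinates R X + t. Camera axes: x right, y down, z forward; pixel columns grow to the right and rows downward; lengths in m; the calibration is good to about 2 mm. A picture is of the moment at which its call begins. camera_params takes no time and is no camera call.
- robot.hand_in(): hands the job in, once; it reports no verdict.
Trained networks look in the newest picture that a camera, given by its name, has taken for a name from the list of things; names that differ only in an ending like _2 or _b are one class to them, and where a whole thing is asked for, a point or a joint stands for the part that bears it (a point fixed in the world has none). Each returns a list of dicts, best first, with "score" (0 to 1); they miss things now and then, are a little off and sometimes report something else, mostly with a low value. They report only what shows in the picture. A call takes as long as a camera call. They do not tell look-alikes from the thing itself.
- robot.look_for(camera, label): "centre" ([x, y, z] in m, in the coordinates of the camera as it stood for that picture, good to about 4 mm: the middle of the surface that is visible of it).
- robot.masks_of(camera, label): "mask" (400x640 bool, what is visible of it).
The state is a dict: "time": time; "qpos": joint angles; "qvel": joint speeds; "joint_efforts": joint torques, N m; "tool_pos": TCP position; "tool_rot": TCP orientation; "contact_force": force on the tool from outside, world axes, zero at the start; "torque": the same for the moment, N m; "opening": finger opening in m.
Only numpy, scipy, OpenCV 4.12 (cv2) and the standard library are available. Lean on these libraries where they do the work, as an engineer would, in place of code of your own. Each camera call takes 0.05 s, during which the arm holds its last target.

## Working session

There is one attempt and no reset: what is moved stays moved. The work goes in short steps, Python scripts to look and compute and a shell command to move; the robot and the scene stay as the last step left them, time stands still between calls to the robot, and variables do not carry over. Pictures are saved under pics/ and viewed, and the job is handed in when it is done.

```bash
ls -la; mkdir -p pics
python3 - <<'E'
from cell import robot
import cv2
s=robot.observe(); print(s)
for c in ("side","top"):
    im=robot.read_camera(c); cv2.imwrite(f"pics/{c}0.png",im[:,:,::-1])
    p=robot.camera_params(c); print(c,p)
E
```

```text
total 12
drwxr-xr-x  3 agent agent 4096 Dec  7 04:55 .
drwxr-xr-x 23 root  root  4096 Dec  7 04:55 ..
drwxr-xr-x  2 agent agent 4096 Dec  7 04:55 pics
{'time': 0.0, 'qpos': array([-1.49298365e+00,  3.42692868e-01,  1.52503180e+00, -4.71424560e-05,
        1.27538426e+00, -1.45969640e-01]), 'qvel': array([ 0.0006412 , -0.00077075,  0.00027497, -0.00072491,  0.00054653,
        0.00059032]), 'joint_efforts': array([ 1.43418401e-03, -4.31243527e+01, -2.44214058e+01,  7.17248465e-02,
        5.59552631e-02, -1.12415837e-04]), 'tool_pos': array([ 0.11650059, -0.51150969,  0.24005528]), 'tool_rot': array([-3.14008595e+00, -1.75944456e-04,  2.23795938e-01]), 'contact_force': array([-0.49995766, -0.64307138,  0.11699046]), 'torque': array([-0.0284062 , -0.00759384,  0.01488759]), 'opening': 0.09187496335315089}
side {'camera_matrix': array([[459.91743475,   0.        , 317.43824423],
       [  0.        , 459.91743475, 193.66987512],
       [  0.        ,   0.        ,   1.        ]]), 'R': array([[ 0.99520198, -0.09775038,  0.00422956],
       [-0.06284195, -0.67173517, -0.73812109],
       [ 0.07499276,  0.73431378, -0.67465499]]), 't': array([-0.56629042,  0.16584435,  1.59801254])}
top {'camera_matrix': array([[394.32656631,   0.        , 318.35334988],
       [  0.        , 394.32656631, 200.64599189],
       [  0.        ,   0.        ,   1.        ]]), 'R': array([[-0.02673632, -0.9995506 , -0.01355612],
       [-0.99311941,  0.02810609, -0.11368327],
       [ 0.11401319,  0.01042338, -0.99342455]]), 't': array([-0.00887201,  0.59029491,  1.30439588])}
```

View pics/side0.png

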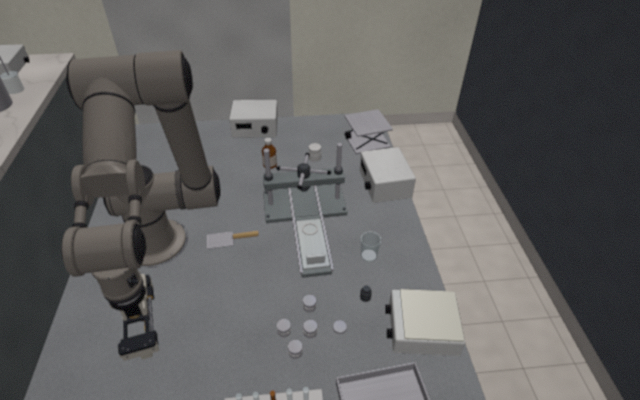

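View pics/top0.png

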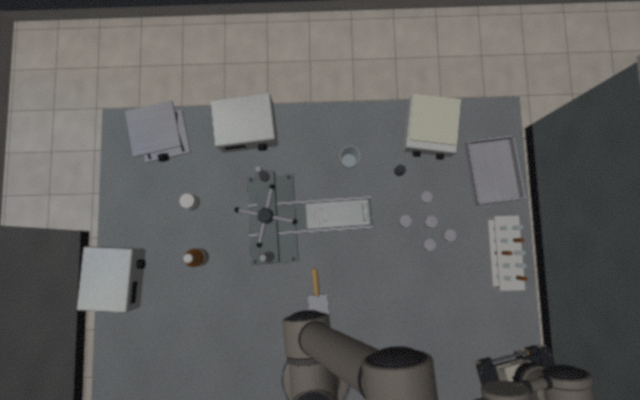

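Top view (image left = world +y, image up = world +x): the press hub is at about (265,215), with the shuttle pulled out to the right. The cell-like discs sit around (406–450, 197–245), and the leftmost is at (406,221). In the side view that one is at about (309,302).

```bash
cat > h.py <<'E'
import numpy as np, cv2
from cell import robot
def proj(cam,X):
    p=robot.camera_params(cam); c=p["R"]@np.asarray(X,float)+p["t"]; u=p["camera_matrix"]@c; return u[:2]/u[2]
def ray(cam,uv,z):
    p=robot.camera_params(cam); d=p["R"].T@np.linalg.inv(p["camera_matrix"])@np.array([uv[0],uv[1],1.]); o=-p["R"].T@p["t"]
    return o+d*(z-o[2])/d[2]
def toW(cam,c):
    p=robot.camera_params(cam); return p["R"].T@(np.asarray(c)-p["t"])
def tri(u1,u2):
    A=[];b=[]
    for cam,uv in (("side",u1),("top",u2)):
        p=robot.camera_params(cam); d=p["R"].T@np.linalg.inv(p["camera_matrix"])@np.array([uv[0],uv[1],1.]); d/=np.linalg.norm(d); o=-p["R"].T@p["t"]
        P=np.eye(3)-np.outer(d,d); A.append(P); b.append(P@o)
    return np.linalg.lstsq(np.vstack(A),np.hstack(b),rcond=None)[0]
E
python3 - <<'E'
from h import *
for cam in("top","side"):
    robot.read_camera(cam)
    for l in("cell","capstan","spoke","column","bridge","tab","shuttle","press"):
        for r in robot.look_for(cam,l)[:7]:
            w=toW(cam,r["centre"]); print(cam,l,round(r["score"],2),w.round(4),proj(cam,w).round(1))
im=robot.read_camera("top");c=im[130:270,220:470];cv2.imwrite("pics/topc.png",cv2.resize(c,None,fx=3,fy=3,interpolation=2)[:,:,::-1])
im=robot.read_camera("side");c=im[130:370,230:400];cv2.imwrite("pics/sidec.png",cv2.resize(c,None,fx=2.5,fy=2.5,interpolation=2)[:,:,::-1])
E
```

```text
top cell 0.65 [ 0.4641 -0.4566  0.0354] [448.4 234.3]
top cell 0.51 [ 0.5135 -0.3975  0.0348] [429.8 220.1]
top cell 0.46 [ 0.5195 -0.3157  0.0357] [405.3 218.9]
top cell 0.46 [ 0.4357 -0.3889  0.0341] [428.5 243.4]
top capstan 0.65 [0.5325 0.1307 0.1676] [267.1 215.8]
top spoke 0.85 [0.5307 0.1375 0.1708] [264.7 216.4]
top column 0.69 [0.5312 0.1129 0.0249] [278.3 219.2]
top column 0.63 [ 0.5178 -0.3147  0.0328] [404.9 219.5]
top column 0.52 [ 0.5456 -0.0884  0.036 ] [337.4 213.1]
top bridge 0.75 [0.5311 0.1162 0.0245] [277.3 219.2]
top bridge 0.65 [0.5335 0.1301 0.1682] [267.2 215.4]
top tab 0.65 [0.5349 0.1308 0.1696] [267. 215.]
top tab 0.62 [ 0.5455 -0.0889  0.0384] [337.6 213. ]
top tab 0.35 [ 0.5167 -0.3154  0.0337] [405.2 219.8]
top shuttle 0.74 [ 0.5443 -0.089   0.0412] [337.7 213.3]
top press 0.81 [0.5347 0.1102 0.0292] [278.9 218.1]
top press 0.15 [ 0.7397 -0.1334  0.0341] [348.7 156.4]
side cell 0.72 [ 0.4332 -0.4005  0.0327] [283.9 327.9]
side cell 0.69 [ 0.5103 -0.4105  0.0357] [311.1 328.1]
side cell 0.66 [ 0.4588 -0.4679  0.0381] [294.2 347.8]
side cell 0.48 [ 0.5136 -0.323   0.0342] [309.6 302.4]
side capstan 0.75 [0.5309 0.1285 0.1735] [303.3 170.3]
side capstan 0.69 [ 0.5377 -0.0969  0.0394] [311.  243.8]
side spoke 0.79 [0.5316 0.1227 0.1712] [303.6 171.9]
side column 0.84 [0.5276 0.1113 0.0208] [303.4 205.2]
side column 0.25 [ 0.5154 -0.3241  0.0346] [310.2 302.6]
side bridge 0.92 [0.5292 0.1123 0.0166] [303.8 205.8]
side tab 0.93 [ 0.5387 -0.0991  0.0352] [311.4 245.2]
side shuttle 0.96 [ 0.539  -0.0956  0.0363] [311.4 244.1]
side press 0.73 [0.5294 0.1145 0.0192] [303.8 204.8]
```

View pics/topc.png

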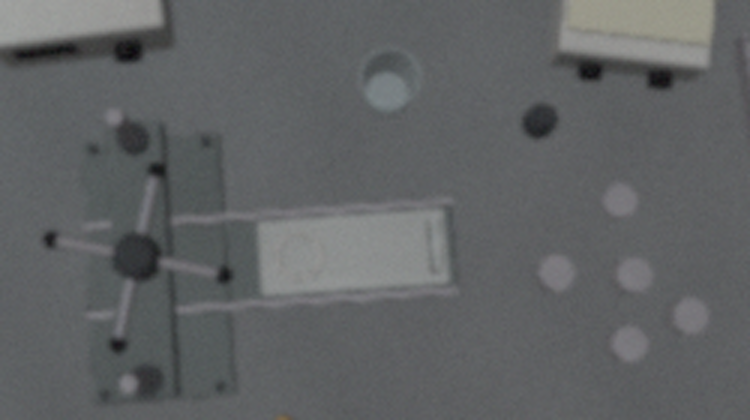

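View pics/sidec.png

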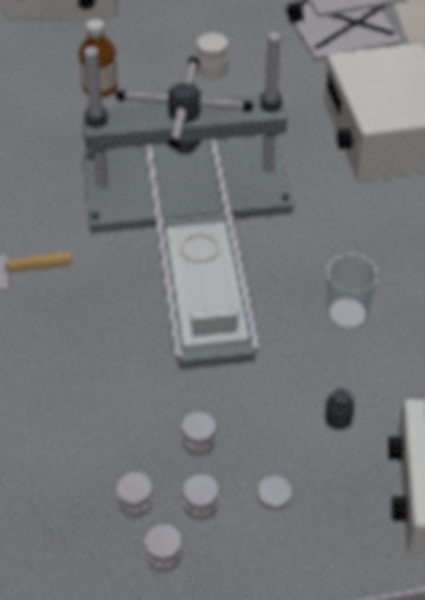

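Run:
```python
from h import *
R=lambda u,v,z,cam="top":ray(cam,(220+u/3,130+v/3) if cam=="top" else (230+u/2.5,130+v/2.5),z).round(4)
a=R(114,117,.27);b=R(128,384,.27);print("cols",a,b,(a+b)/2,np.degrees(np.arctan2(*(a-b)[1::-1])))
a=R(273,40,.27,"side");b=R(91,51,.27,"side");print("cols side",a,b,(a+b)/2,np.degrees(np.arctan2(*(a-b)[1::-1])))
print("hub",R(136,256,.19),R(183,95,.19,"side"))
for n,p in dict(a=(50,239),b=(156,170),c=(224,275),d=(118,345)).items(): print("ball",n,R(*p,.168))
print("rails",R(172,220,.032),R(452,203,.032),R(180,311,.032),R(456,292,.032))
print("nest",R(302,258,.041),R(200,248,.041,"side"))
print("cell",R(557,272,.036),R(199,427,.036,"side"))
print("tabtop",R(433,247,.074))
for c in("top","side"):
    robot.read_camera(c)
    for r in robot.masks_of(c,"cell"):
        m=r["mask"];v,u=np.nonzero(m);print(c,round(r["score"],2),u.mean(),v.mean(),u.min(),u.max(),v.min(),v.max(),ray(c,(u.mean(),v.mean()),.03).round(4))
```

```text
cols [0.6574 0.1402 0.27  ] [0.4084 0.1297 0.27  ] [0.5329  0.13495 0.27   ] 2.414656520850786
cols side [0.6548 0.1297 0.27  ] [0.4087 0.1277 0.27  ] [0.53175 0.1287  0.27   ] 0.46561981475591346
hub [0.5322 0.1327 0.19  ] [0.5304 0.1213 0.19  ]
ball a [0.5538 0.2233 0.168 ]
ball b [0.6216 0.1145 0.168 ]
ball c [0.5123 0.047  0.168 ]
ball d [0.4448 0.1551 0.168 ]
rails [0.5848 0.1146 0.032 ] [ 0.5952 -0.2029  0.032 ] [0.4817 0.1071 0.032 ] [ 0.4945 -0.2031  0.032 ]
nest [ 0.5369 -0.0316  0.041 ] [ 0.54   -0.0313  0.041 ]
cell [ 0.5136 -0.3164  0.036 ] [ 0.514  -0.3187  0.036 ]
tabtop [ 0.5424 -0.175   0.074 ]
top 0.58 264.9845360824742 215.65635738831614 234 297 185 246 [0.5441 0.1574 0.03  ]
top 0.52 404.42028985507244 220.6159420289855 398 411 215 226 [ 0.5143 -0.3134  0.03  ]
top 0.43 428.2265625 243.8359375 422 435 238 249 [ 0.4344 -0.3889  0.03  ]
top 0.43 448.6013986013986 234.67132867132867 442 455 229 240 [ 0.4631 -0.4587  0.03  ]
top 0.42 430.5943396226415 221.66037735849056 425 436 217 227 [ 0.5083 -0.4012  0.03  ]
side 0.69 308.98974358974357 302.4051282051282 303 315 294 311 [ 0.512  -0.3201  0.03  ]
side 0.59 283.44594594594594 327.6756756756757 277 290 319 336 [ 0.4319 -0.3981  0.03  ]
side 0.55 310.19166666666666 328.125 303 317 319 337 [ 0.5081 -0.4068  0.03  ]
side 0.46 295.28506787330315 348.97285067873304 289 302 340 358 [ 0.4616 -0.4673  0.03  ]
```

Run:
```python
from h import *
for c in("top","side"):
    a=np.mean([robot.read_camera(c).astype(float) for _ in range(10)],0); np.save(f"avg_{c}.npy",a)
    u,v=proj(c,(0.538,-0.031,.041)); x0,y0=int(u)-16,int(v)-14
    n=a[y0:y0+28,x0:x0+32]; n=np.clip((n-n.min())/(n.max()-n.min())*255,0,255).astype(np.uint8)
    g=n.min(2).astype(float);lo,hi=np.percentile(g,[15,99.5]);g=np.clip((g-lo)/(hi-lo)*255,0,255).astype(np.uint8)
    cv2.imwrite(f"pics/nest_{c}.png",cv2.resize(g,None,fx=16,fy=16,interpolation=cv2.INTER_CUBIC)); print(c,x0,y0)
print(robot.observe()["time"])
```

```text
top 304 201
side 293 215
2.3
```

View pics/nest_top.png

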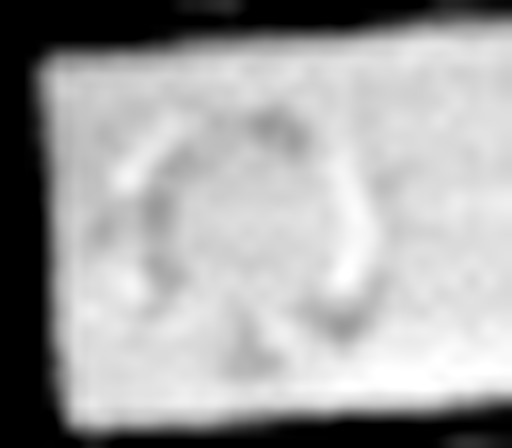

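View pics/nest_side.png

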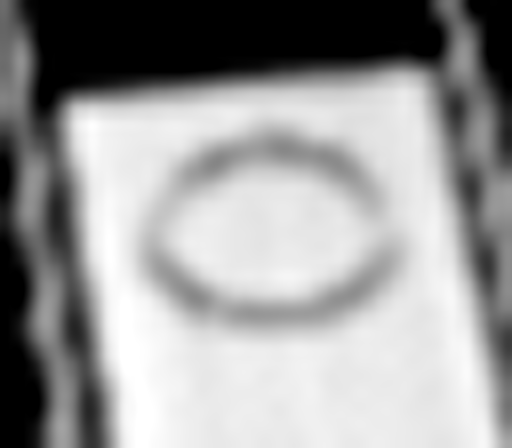

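```bash
python3 - <<'E'
from h import *
print("nest top",ray("top",(318.7,214.8),.040),"side",ray("side",(309.66,228.85),.040), tri((309.66,228.85),(318.7,214.8)))
for c,cc in(("top",(0.5136,-.3164,.036)),("side",(.514,-.3187,.036))):
    a=np.load(f"avg_{c}.npy");u,v=proj(c,cc);x0,y0=int(u)-14,int(v)-12;n=a[y0:y0+26,x0:x0+28].mean(2);lo,hi=np.percentile(n,[5,99.5]);g=np.clip((n-lo)/(hi-lo)*255,0,255).astype(np.uint8)
    cv2.imwrite(f"pics/cell_{c}.png",cv2.resize(g,None,fx=16,fy=16,interpolation=cv2.INTER_CUBIC)); print(c,x0,y0)
E
python3 -c "
import cv2,numpy as np
a=cv2.imread('pics/cell_top.png');b=cv2.imread('pics/cell_side.png');b=cv2.resize(b,(a.shape[1],a.shape[0]));cv2.imwrite('pics/cells.png',np.hstack([a,b])[:, :])
print(a.shape)"
```

```text
nest top [ 0.54116766 -0.02506012  0.04      ] side [ 0.5390139  -0.02859787  0.04      ] [ 0.54037241 -0.02502815  0.03627917]
top 391 208
side 295 288
(416, 448, 3)
```

View pics/cells.png

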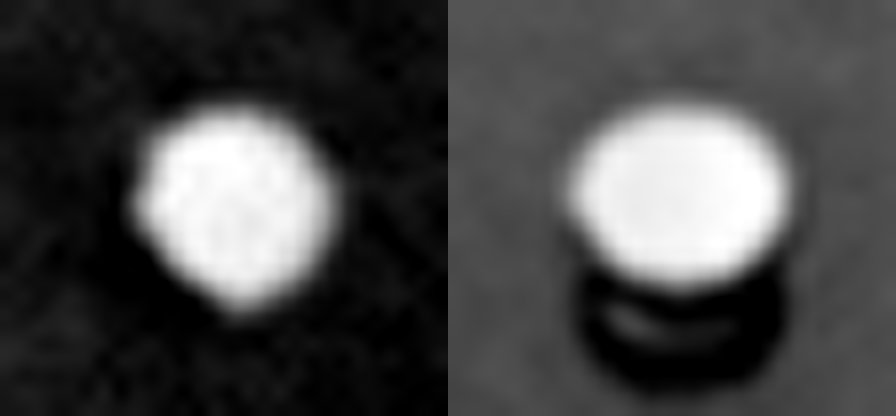

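```bash
cat >> h.py <<'E'
from scipy.spatial.transform import Rotation as Ro
def to(p,yaw_deg=None):
    "shift (cm) & turn (deg, tool axes) from the current pose to p, tool straight down with yaw"
    s=robot.observe(); R0=Ro.from_euler('xyz',s["tool_rot"])
    sh=R0.inv().apply(np.asarray(p)-s["tool_pos"])*100
    y=s["tool_rot"][2] if yaw_deg is None else np.radians(yaw_deg)
    w=(R0.inv()*Ro.from_euler('xyz',[np.pi,0,y])).as_rotvec(degrees=True)
    print("t",round(s["time"],2),"tcp",s["tool_pos"].round(4),"rpy",np.degrees(s["tool_rot"]).round(1),"-> shift",sh.round(2),"turn",w.round(2)); return sh,w
E
python3 - <<'E'
from h import *
print(ray("top",(405.3,220.4),.036),ray("side",(309.15,299.65),.036),tri((309.15,299.65),(405.3,220.4)))
to((0.5145,-.3145,.10),90)
E
```

```text
[ 0.51455665 -0.31519608  0.036     ] [ 0.51296623 -0.31448699  0.036     ] [ 0.51371615 -0.31502087  0.03683051]
t 2.3 tcp [ 0.1165 -0.5119  0.2408] rpy [180.    0.   12.8] -> shift [ 43.19 -10.42  14.07] turn [ 1.000e-02  1.000e-02 -7.718e+01]
```

```bash
python3 -m creep '[[[5,-1.2,1,0,0,-8.5,1],[9.5,-2.3,2.5,0,0,-17,1],[14,-3.4,4,0,0,-25.5,1],[18.5,-4.5,6,0,0,-34,1],[23,-5.6,8,0,0,-42.5,1],[27.5,-6.6,9.5,0,0,-51,1],[32,-7.7,11,0,0,-59.5,1],[36.5,-8.8,12.5,0,0,-68,1]]]' 30
python3 - <<'E'
from h import *
to((0.514,-.315,.060),90)
E
```

```text
time: 3.1
tool_pos: [0.4546, -0.3441, 0.1151]
tool_rot: [3.141, 0.0, 1.417]
contact_force: [-0.3, -0.7, 0.6]
opening: 0.092
t 3.1 tcp [ 0.4546 -0.3441  0.1151] rpy [180.    0.   81.2] -> shift [3.79 5.43 5.51] turn [ 0.01  0.02 -8.83]
```

```bash
python3 -m creep '[[[1.9,2.7,2.5,0,0,-4.5,1],[3.79,5.43,4.5,0,0,-8.83,0.6],[3.79,5.43,5.5,0,0,-8.83,0.5],[3.79,5.43,5.5,0,0,-8.83,0.5],[3.79,5.43,5.5,0,0,-8.83,0.5]]]' 30
python3 - <<'E'
from h import *
to((0.514,-.315,.024),90)
a=np.mean([robot.read_camera("side").astype(float) for _ in range(2)],0)[240:350,250:380].astype(np.uint8);b=np.mean([robot.read_camera("top").astype(float) for _ in range(2)],0)[165:275,345:475].astype(np.uint8)
cv2.imwrite("pics/pre.png",cv2.resize(np.hstack([a,b]),None,fx=3,fy=3,interpolation=2)[:,:,::-1])
E
```

```text
time: 3.6
tool_pos: [0.5134, -0.3156, 0.0605]
tool_rot: [-3.142, 0.001, 1.569]
contact_force: [-1.4, 0.0, 0.6]
opening: 0.0699
t 3.6 tcp [ 0.5134 -0.3156  0.0605] rpy [-180.     0.    89.9] -> shift [0.07 0.06 3.65] turn [-0.    0.03 -0.08]
```

View pics/pre.png

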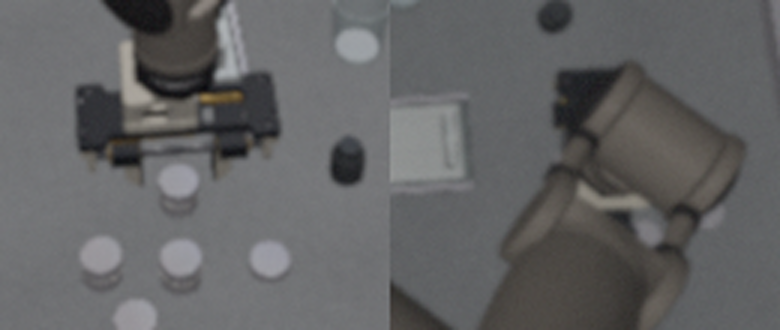

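The side view shows the fingers straddling the cell, whose crop is at about (178,182). The neighbouring cells are clear. I'll descend and grip.

```bash
python3 -m creep '[[[0.07,0.06,1.8,0,0,0,0.5],[0.07,0.06,3.65,0,0,0,0.5],[0.07,0.06,3.65,0,0,0,0.4],[0.07,0.06,3.65,0,0,0,-1],[0.07,0.06,3.65,0,0,0,-1],[0.07,0.06,3.65,0,0,0,-1],[0.07,0.06,3.65,0,0,0,-1],[0.07,0.06,3.65,0,0,0,-1]]]' 25
python3 - <<'E'
from h import *
to((0.514,-.315,.10),90)
E
```

```text
time: 4.6
tool_pos: [0.5147, -0.3158, 0.0258]
tool_rot: [3.139, 0.003, 1.569]
contact_force: [-1.0, -0.5, 5.4]
opening: 0.0394
t 4.6 tcp [ 0.5147 -0.3158  0.0258] rpy [1.799e+02 1.000e-01 8.990e+01] -> shift [ 0.06 -0.05 -7.42] turn [ 0.15  0.15 -0.09]
```

```bash
python3 -m creep '[[[0,0,-3.5,0,0,0,-1],[0,0,-7,0,0,0,-1],[3,0.3,-10,0,0,0,-1],[7.5,0.8,-11,0,0,0,-1],[12,1.2,-11,0,0,0,-1],[16.5,1.7,-11,0,0,0,-1],[21,2.2,-11,0,0,0,-1],[25,2.5,-10,0,0,0,-1]]]'
python3 - <<'E'
from h import *
to((0.540,-.0276,.085),92)
E
```

```text
time: 5.4
tool_pos: [0.5404, -0.0635, 0.1259]
tool_rot: [3.137, 0.003, 1.57]
contact_force: [0.2, 0.1, -2.9]
opening: 0.0396
t 5.4 tcp [ 0.5404 -0.0635  0.1259] rpy [179.7   0.2  89.9] -> shift [ 3.6  -0.06  4.08] turn [ 0.26  0.16 -2.07]
```

```bash
python3 -m creep '[[[1.8,0,1,0,0,-1,-1],[3.6,-0.06,3,0.26,0.16,-2,-1],[3.6,-0.06,4.08,0.26,0.16,-2,-1],[3.6,-0.06,4.08,0.26,0.16,-2,-1],[3.6,-0.06,4.08,0.26,0.16,-2,-1]]]'
python3 - <<'E'
from h import *
to((0.540,-.0276,.062),92)
a=np.mean([robot.read_camera("side").astype(float) for _ in range(6)],0);b=np.mean([robot.read_camera("top").astype(float) for _ in range(2)],0)
np.save("a.npy",a)
cv2.imwrite("pics/n1.png",cv2.resize(a[195:285,265:365].astype(np.uint8),None,fx=6,fy=6,interpolation=2)[:,:,::-1])
cv2.imwrite("pics/n1t.png",cv2.resize(b[150:270,220:400].astype(np.uint8),None,fx=4,fy=4,interpolation=2)[:,:,::-1])
E
```

```text
time: 5.9
tool_pos: [0.5402, -0.0285, 0.0851]
tool_rot: [-3.141, 0.0, 1.603]
contact_force: [-0.9, -0.6, -2.6]
opening: 0.0395
t 5.9 tcp [ 0.5402 -0.0285  0.0851] rpy [-180.     0.    91.9] -> shift [ 0.09 -0.01  2.31] turn [-0.01  0.01 -0.13]
```

View pics/n1.png

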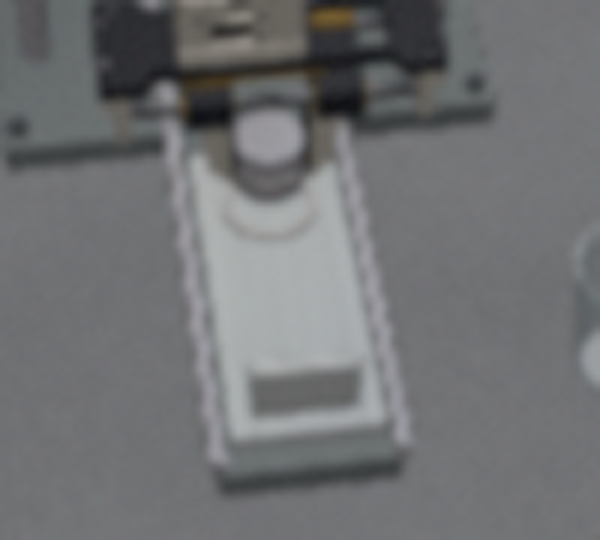

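View pics/n1t.png

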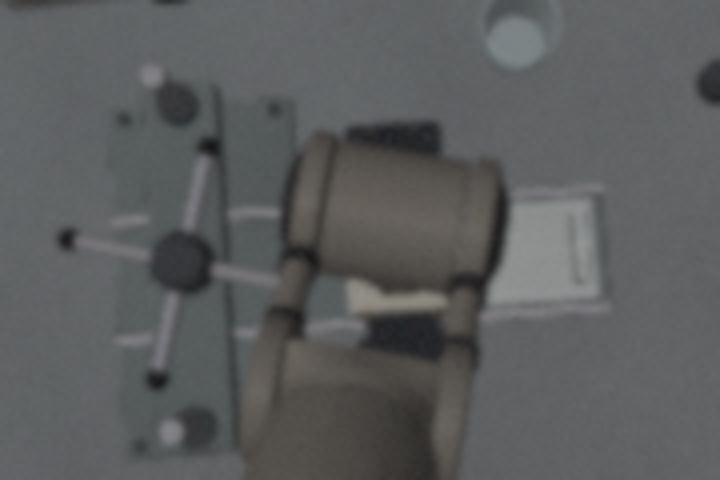

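Run:
```python
from h import *
print(ray("side",(309.6,217.1),.0953))
a=np.load("a.npy")[205:240,292:328].mean(2);g=np.clip((a-a.min())/(a.max()-a.min())*255,0,255).astype(np.uint8)
cv2.imwrite("pics/n1z.png",cv2.resize(g,None,fx=16,fy=16,interpolation=2))
for n,X in dict(celltop=(.5402,-.0278,.0953),bot=(.5402,-.0278,.0593),nest=(.540,-.0268,.041)).items(): print(n,((proj("side",X)-[292,205]+.5)*16).round(0))
```

```text
[ 0.53941275 -0.02621634  0.0953    ]
celltop [294. 207.]
bot [295. 325.]
nest [294. 380.]
```

View pics/n1z.png

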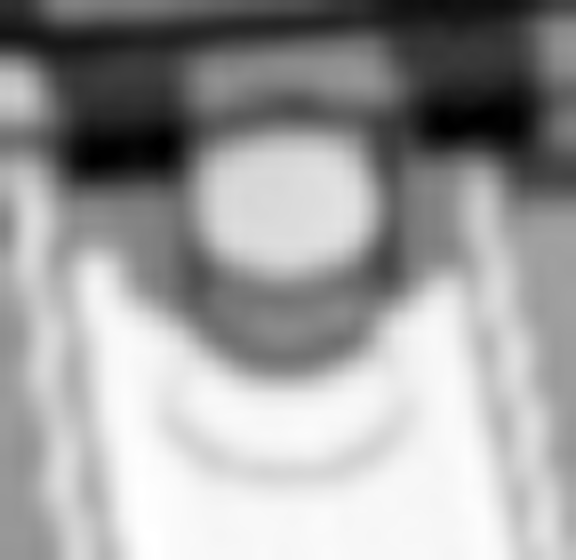

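```bash
python3 - <<'E'
from h import *
to((0.541,-.026,.068),92)
E
python3 -m creep '[[[0.25,0.07,0.5,0,0,0,-1],[0.25,0.07,1.0,0,0,0,-1],[0.25,0.07,1.4,0,0,0,-1],[0.25,0.07,1.6,0,0,0,-1],[0.25,0.07,1.6,0,0,0,-1]]]'
python3 - <<'E'
from h import *
to((0.541,-.026,.063),92)
E
```

```text
t 6.3 tcp [ 0.5401 -0.0279  0.0854] rpy [180.    0.   91.9] -> shift [0.19 0.09 1.74] turn [ 0.03  0.01 -0.1 ]
time: 6.8
tool_pos: [0.5405, -0.0253, 0.0688]
tool_rot: [-3.141, -0.0, 1.604]
contact_force: [-0.4, 0.0, -3.6]
opening: 0.0391
t 6.8 tcp [ 0.5405 -0.0253  0.0688] rpy [-180.    -0.    91.9] -> shift [-0.07  0.05  0.58] turn [-0.03 -0.   -0.1 ]
```

```bash
python3 -m creep '[[[-0.03,0.04,0.1,0,0,0,-1],[-0.03,0.04,0.2,0,0,0,-1],[-0.03,0.04,0.3,0,0,0,-1],[-0.03,0.04,0.4,0,0,0,-1],[-0.03,0.04,0.4,0,0,0,-1]]]'
python3 - <<'E'
from h import *
to((0.541,-.026,.063),92)
E
```

```text
time: 7.3
tool_pos: [0.5408, -0.0256, 0.0647]
tool_rot: [-3.141, -0.0, 1.604]
contact_force: [-0.8, 0.8, -1.6]
opening: 0.0393
t 7.3 tcp [ 0.5408 -0.0256  0.0647] rpy [-180.    -0.    91.9] -> shift [-0.04  0.02  0.17] turn [-0.03 -0.   -0.1 ]
```

```bash
python3 -m creep '[[[0,0,0.1,0,0,0,-1],[0,0,0.2,0,0,0,-1],[0,0,0.2,0,0,0,-1]]]'; python3 -m creep '[[[0,0,0.1,0,0,0,-1],[0,0,0.2,0,0,0,-1],[0,0,0.2,0,0,0,-1]]]'
```

```text
time: 7.6
tool_pos: [0.5408, -0.0256, 0.063]
tool_rot: [-3.141, -0.0, 1.604]
contact_force: [-1.9, -0.8, 0.1]
opening: 0.0396
time: 7.9
tool_pos: [0.5409, -0.0256, 0.0629]
tool_rot: [3.141, 0.0, 1.604]
contact_force: [-5.8, 1.2, 15.2]
opening: 0.0391
```

```bash
python3 -m creep '[[[0,0,-0.1,0,0,0,-1],[0,0,-0.1,0,0,0,0.3],[0,0,-0.1,0,0,0,0.3],[0,0,-0.1,0,0,0,0.4],[0,0,-2,0,0,0,0.4],[0,0,-5,0,0,0,0.4],[-4,0,-8,0,0,0,0.4],[-8,0,-9,0,0,0,0]]]'
python3 - <<'E'
from h import *
a=np.mean([robot.read_camera("side").astype(float) for _ in range(3)],0)
cv2.imwrite("pics/n2.png",cv2.resize(a[195:285,265:365].astype(np.uint8),None,fx=6,fy=6,interpolation=2)[:,:,::-1])
to((0.545,-.215,.062),92)
E
```

```text
time: 8.7
tool_pos: [0.545, -0.106, 0.156]
tool_rot: [3.136, 0.002, 1.607]
contact_force: [1.0, 1.0, -0.5]
opening: 0.0599
t 8.85 tcp [ 0.5439 -0.1077  0.1535] rpy [1.799e+02 1.000e-01 9.170e+01] -> shift [-10.72  -0.24   9.16] turn [ 0.13  0.07 -0.28]
```

View pics/n2.png

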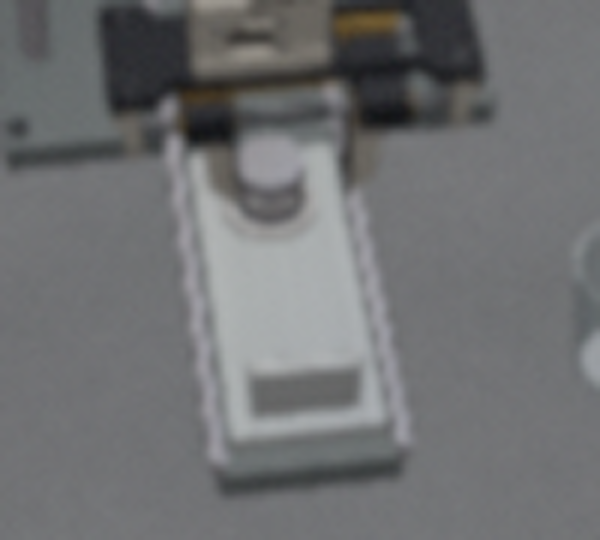

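```bash
python3 -m creep '[[[-4.5,0,0,0,0,0,-1],[-9,0,1,0,0,0,-1],[-11,-0.2,4,0,0,0,-1],[-11,-0.2,7,0,0,0,-1],[-11,-0.2,9.1,0,0,0,-1],[-11,-0.2,9.1,0,0,0,-1],[-11,-0.2,9.1,0,0,0,-1]]]'
python3 - <<'E'
from h import *
to((0.546,-.190,.062),92)
print(robot.observe()["opening"])
a=np.mean([robot.read_camera("side").astype(float) for _ in range(2)],0)
cv2.imwrite("pics/n3.png",cv2.resize(a[195:285,265:365].astype(np.uint8),None,fx=6,fy=6,interpolation=2)[:,:,::-1])
E
```

```text
time: 9.55
tool_pos: [0.5455, -0.2168, 0.0624]
tool_rot: [3.14, 0.0, 1.602]
contact_force: [0.2, -0.2, 0.3]
opening: 0.0006
t 9.55 tcp [ 0.5455 -0.2168  0.0624] rpy [179.9   0.   91.8] -> shift [2.68 0.14 0.04] turn [ 0.07  0.01 -0.23]
0.0006056268100427169
```

View pics/n3.png

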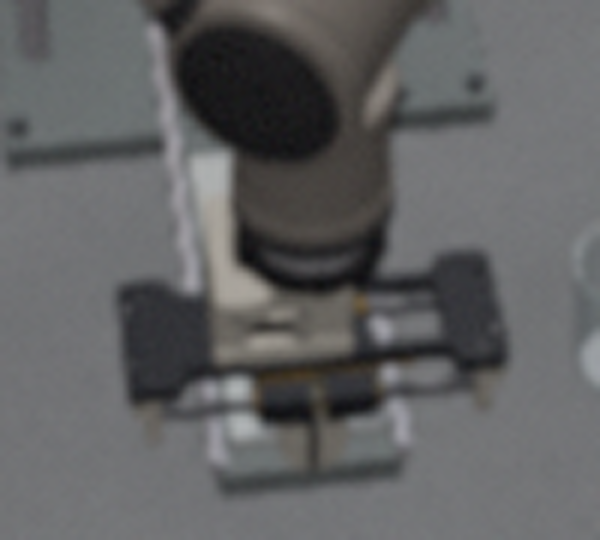

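```bash
python3 -m creep '[[[1,0.05,0,0,0,0,-1],[2,0.1,0,0,0,0,-1],[2.6,0.1,0,0,0,0,-1],[3.0,0.1,0,0,0,0,-1],[3.6,0.1,0,0,0,0,-1],[4.4,0.1,0,0,0,0,-1],[5.4,0.1,0,0,0,0,-1],[6.4,0.1,0,0,0,0,-1]]]'
python3 -m creep '[[[1,0,0,0,0,0,-1],[2,0,0,0,0,0,-1],[3,0,0,0,0,0,-1],[4,0,0,0,0,0,-1],[5,0,0,0,0,0,-1],[6,0,0,0,0,0,-1],[7,0,0,0,0,0,-1],[8,0,0,0,0,0,-1]]]'
python3 - <<'E'
from h import *
to((0.541,-.0335,.062),92)
E
```

```text
time: 10.45
tool_pos: [0.5454, -0.1528, 0.0638]
tool_rot: [3.137, 0.002, 1.601]
contact_force: [0.1, -2.9, 1.7]
opening: 0.0005
time: 11.25
tool_pos: [0.5425, -0.0719, 0.0634]
tool_rot: [3.138, 0.002, 1.601]
contact_force: [-1.8, -3.1, -0.3]
opening: 0.0007
t 11.25 tcp [ 0.5425 -0.0719  0.0634] rpy [1.798e+02 1.000e-01 9.180e+01] -> shift [ 3.84 -0.03  0.13] turn [ 0.19  0.11 -0.24]
```

```bash
python3 -m creep '[[[0.8,0,0.1,0,0,0,-1],[1.6,0,0.1,0,0,0,-1],[2.2,0,0.1,0,0,0,-1],[2.7,0,0.1,0,0,0,-1],[3.1,0,0.1,0,0,0,-1]]]'
python3 -m creep '[[[0.3,0,0,0,0,0,-1],[0.6,0,0,0,0,0,-1],[0.9,0,0,0,0,0,-1]]]'
```

```text
time: 11.75
tool_pos: [0.5416, -0.0406, 0.0623]
tool_rot: [3.138, 0.002, 1.601]
contact_force: [-0.7, -2.5, 2.1]
opening: 0.0007
time: 12.05
tool_pos: [0.5412, -0.0315, 0.0623]
tool_rot: [3.138, 0.002, 1.601]
contact_force: [-1.7, -2.6, 1.2]
opening: 0.0004
```

```bash
python3 -m creep '[[[0.2,0,0,0,0,0,-1],[0.4,0,0,0,0,0,-1],[0.4,0,0,0,0,0,-1]]]'
python3 -m creep '[[[0.2,0,0,0,0,0,-1],[0.4,0,0,0,0,0,-1]]]'
```

```text
time: 12.35
tool_pos: [0.5411, -0.0291, 0.0624]
tool_rot: [3.139, 0.005, 1.602]
contact_force: [-1.7, -10.7, 1.1]
opening: 0.0004
time: 12.55
tool_pos: [0.5411, -0.0289, 0.0625]
tool_rot: [3.138, 0.011, 1.604]
contact_force: [-2.8, -28.8, -0.1]
opening: 0.0005
```

```bash
python3 -m creep '[[[-0.5,0,0,0,0,0,-1],[-1.5,0,0,0,0,0,-1],[-2.5,0,-4,0,0,0,-1],[-2.5,0,-9,0,0,0,-1],[-2.5,0,-14,0,0,0,-1],[-2.5,0,-18,0,0,0,-1],[-2.5,0,-18,0,0,0,-1]]]'
python3 - <<'E'
from h import *
for uv in((265+150/6,195+435/6),(265+485/6,195+405/6),(265+140/6,195+400/6),(265+310/6,195+470/6)):
    p=[ray("side",uv,z) for z in(0.05,.15)]
    f=(-.217-p[0][1])/(p[1][1]-p[0][1]); print((p[0]+f*(p[1]-p[0])).round(3))
a=np.mean([robot.read_camera("side").astype(float) for _ in range(2)],0)
b=np.mean([robot.read_camera("top").astype(float) for _ in range(2)],0)
cv2.imwrite("pics/n4.png",cv2.resize(a[115:285,225:395].astype(np.uint8),None,fx=3.5,fy=3.5,interpolation=2)[:,:,::-1])
cv2.imwrite("pics/n4t.png",cv2.resize(b[150:270,220:400].astype(np.uint8),None,fx=4,fy=4,interpolation=2)[:,:,::-1])
s=robot.observe();print(s["time"],s["tool_pos"],s["qpos"],s["contact_force"])
E
```

```text
time: 13.25
tool_pos: [0.5441, -0.0522, 0.2489]
tool_rot: [3.127, 0.013, 1.604]
contact_force: [0.8, 0.3, -0.6]
opening: 0.0005
[ 0.462 -0.217  0.073]
[ 0.636 -0.217  0.077]
[ 0.458 -0.217  0.102]
[ 0.545 -0.217  0.034]
13.45 [ 0.54066279 -0.05166672  0.24126635] [-0.23116387  0.37382505  1.47473934 -0.00965526  1.28986357 -0.26166934] [0.05650874 0.06713802 0.2969873 ]
```

View pics/n4.png

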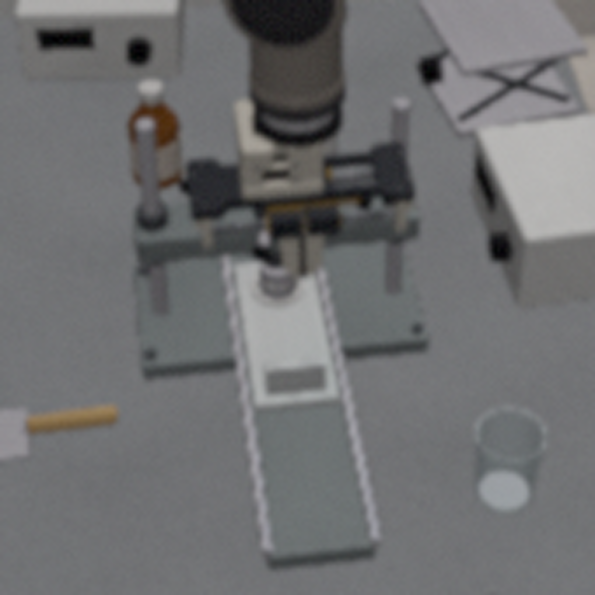

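View pics/n4t.png

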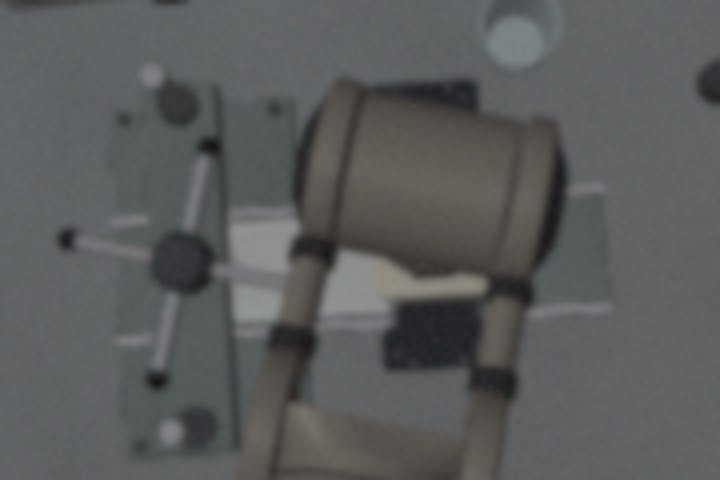

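Run:
```python
from h import *
k=lambda X:((proj("side",X)-[225,115])*3.5).round(0)
A=np.array([.533,.134,0])
print("celltop@axis",k(A+[0,0,.073]),"base",k(A+[0,0,.037]),"ball c",k((.5123,.047,.168)),"tab top",k((.538,-.015,.075)),"pad",k(A+[0,0,.08]))
for c,dy in((A,0),):
  for th in(-101.5,): 
    t=np.radians(th);u=np.array([np.cos(t),np.sin(t),0]);n=np.array([-u[1],u[0],0])
    to(A+60*u/1e3+.024*n+[0,0,.24],th+270); to(A+60*u/1e3+.024*n+[0,0,.168],th+270)
```

```text
celltop@axis [277. 264.] base [278. 289.] ball c [261. 253.] tab top [294. 364.] pad [277. 259.]
t 13.45 tcp [ 0.5407 -0.0517  0.2413] rpy [180.    0.6  91.9] -> shift [1.219e+01 7.900e-01 1.000e-02] turn [ -0.34   0.5  -76.6 ]
t 13.45 tcp [ 0.5407 -0.0517  0.2413] rpy [180.    0.6  91.9] -> shift [12.26  0.79  7.21] turn [ -0.34   0.5  -76.6 ]
```

```bash
python3 -m creep '[[[1.5,0.1,-1,0,0,-8.5,-1],[3,0.2,-1,0,0,-17,-1],[4.5,0.3,-1,0,0,-25.5,-1],[6,0.4,-1,0,0,-34,-1],[7.5,0.5,-1,0,0,-42.5,-1],[9,0.6,-1,0,0,-51,-1],[10.5,0.7,-1,0,0,-59.5,-1],[12.2,0.8,-1,-0.3,0.5,-68,-1]]]'
cat >> h.py <<'E'
AX=np.array([.533,.1345,0])
def fp(th,r=60,gap=0,z=.168):
    t=np.radians(th);u=np.array([np.cos(t),np.sin(t),0]);n=np.array([-u[1],u[0],0])
    return AX+r/1e3*u+(15.5+gap)/1e3*n+[0,0,z]
def norm(a): return (a+180)%360-180
E
python3 - <<'E'
from h import *
to(fp(-101.5,gap=8,z=.168),norm(-101.5+270))
a=robot.read_camera("side");b=robot.read_camera("top")
cv2.imwrite("pics/n5.png",cv2.resize(np.hstack([a[105:225,225:395],b[150:270,220:390]]),None,fx=2.3,fy=2.3,interpolation=2)[:,:,::-1])
E
```

```text
time: 14.25
tool_pos: [0.5439, 0.0714, 0.248]
tool_rot: [-3.141, -0.004, 2.797]
contact_force: [-0.5, -0.4, -0.2]
opening: 0.0006
t 14.25 tcp [0.5439 0.0714 0.248 ] rpy [-179.9   -0.2  160.3] -> shift [-0.06 -0.02  8.  ] turn [-0.04 -0.21 -8.24]
```

View pics/n5.png

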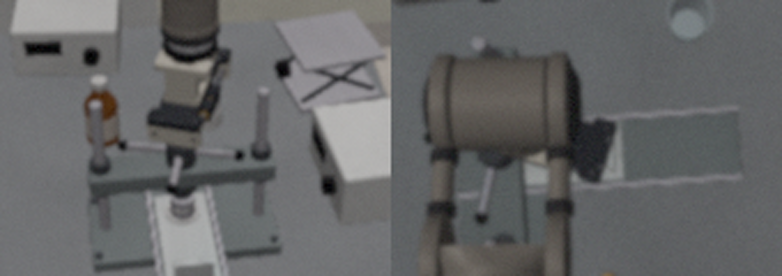

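```bash
python3 -m creep '[[[-0.06,0,0,0,0,-4,-1],[-0.06,0,0,0,-0.2,-8.2,-1],[-0.06,0,2,0,-0.2,-8.2,-1],[-0.06,0,4,0,-0.2,-8.2,-1],[-0.06,0,6,0,-0.2,-8.2,-1],[-0.06,0,7.5,0,-0.2,-8.2,-1],[-0.06,0,8,0,-0.2,-8.2,-1],[-0.06,0,8,0,-0.2,-8.2,-1]]]'
cat > pl.py <<'E'
import sys
from h import *
# plan rows: python3 pl.py th0 th1 nrows [r gap]  -> rows relative to the current pose
th0,th1,n=float(sys.argv[1]),float(sys.argv[2]),int(sys.argv[3]); r=float(sys.argv[4]) if len(sys.argv)>4 else 60; gap=float(sys.argv[5]) if len(sys.argv)>5 else 0
s=robot.observe();R0=Ro.from_euler('xyz',s["tool_rot"])
print("t",s["time"],s["tool_pos"].round(4),np.degrees(s["tool_rot"]).round(1),"F",s["contact_force"].round(1))
for i in range(1,n+1):
    th=th0+(th1-th0)*i/n
    sh=R0.inv().apply(fp(th,r,gap)-s["tool_pos"])*100
    w=(R0.inv()*Ro.from_euler('xyz',[np.pi,0,np.radians(th+270)])).as_rotvec(degrees=True)
    print(round(th,1),sh.round(2),w.round(1))
E
cat > tq.py <<'E'
from h import *
def rep():
    s=robot.observe();p=s["tool_pos"];F=s["contact_force"];d=p-AX
    # spoke angle from finger pose, assuming flush contact of face
    yaw=s["tool_rot"][2];x=np.array([np.cos(yaw),np.sin(yaw)])
    # reaction torque about axis (force on tool): handle resists clockwise -> +z torque on tool negative of...
    T1=d[0]*F[1]-d[1]*F[0]; T=T1+s["torque"][2]
    off=d[:2]@x # distance along push dir from axis (negative = behind)
    print("t",round(s["time"],2),"tcp",p.round(4),"yaw",np.degrees(yaw).round(1),"yaw-th",norm(np.degrees(yaw)-270).round(1),"off",(off*1e3).round(1),"F",F.round(1),"Tq",s["torque"].round(2),"axisT",T1.round(2),T.round(2))
rep()
E
python3 tq.py; python3 pl.py -101.5 -125 6
```

```text
time: 15.15
tool_pos: [0.5436, 0.0714, 0.167]
tool_rot: [-3.141, -0.003, 2.935]
contact_force: [-0.6, -0.9, 0.8]
opening: 0.0005
t 15.15 tcp [0.5436 0.0714 0.167 ] yaw 168.1 yaw-th -101.9 off -23.4 F [-0.6 -0.9  0.8] Tq [ 0.09 -0.15  0.02] axisT -0.05 -0.03
t 15.15 [0.5436 0.0714 0.167 ] [-179.9   -0.2  168.1] F [-0.6 -0.9  0.8]
-105.4 [ 1.16 -0.13 -0.1 ] [-0.1 -0.1  3.6]
-109.3 [ 1.58 -0.19 -0.09] [-0.1 -0.1  7.5]
-113.2 [ 2.   -0.23 -0.09] [-0.1 -0.1 11.4]
-117.2 [ 2.42 -0.24 -0.09] [-0.1 -0.1 15.3]
-121.1 [ 2.85 -0.22 -0.09] [-0.1 -0.1 19.2]
-125.0 [ 3.27 -0.17 -0.09] [-0.1 -0.1 23.1]
```

```bash
python3 -m creep '[[[0.5,-0.05,-0.05,0,0,1,-1],[0.9,-0.1,-0.05,0,0,2.5,-1],[1.2,-0.13,-0.05,0,0,3.6,-1],[1.4,-0.15,-0.05,0,0,5.5,-1],[1.6,-0.19,-0.05,0,0,7.5,-1],[1.8,-0.21,-0.05,0,0,9.5,-1],[2.0,-0.23,-0.05,0,0,11.4,-1]]]'; python3 tq.py; python3 pl.py -113 -138 8
```

```text
time: 15.85
tool_pos: [0.5255, 0.0724, 0.1684]
tool_rot: [-3.141, 0.004, 2.732]
contact_force: [8.0, -3.9, -5.7]
opening: 0.0003
t 15.85 tcp [0.5255 0.0724 0.1684] yaw 156.6 yaw-th -113.4 off -17.8 F [ 8.  -3.9 -5.7] Tq [-0.52 -1.49  0.12] axisT 0.53 0.65
t 15.85 [0.5255 0.0724 0.1684] [-180.     0.2  156.6] F [ 8.  -3.9 -5.7]
-116.1 [ 0.52 -0.07  0.04] [-0.   0.2  2.7]
-119.2 [ 0.85 -0.13  0.04] [-0.   0.2  5.8]
-122.4 [ 1.18 -0.17  0.04] [-0.   0.2  8.9]
-125.5 [ 1.52 -0.19  0.03] [-0.   0.2 12.1]
-128.6 [ 1.86 -0.2   0.03] [-0.   0.2 15.2]
-131.8 [ 2.2  -0.19  0.03] [ 0.   0.2 18.3]
-134.9 [ 2.53 -0.15  0.03] [ 0.   0.2 21.4]
-138.0 [ 2.87 -0.1   0.03] [ 0.   0.2 24.6]
```

```bash
python3 -m creep '[[[0.5,-0.07,0,0,0,2.7,-1],[0.85,-0.13,0,0,0.1,5.8,-1],[1.18,-0.17,0,0,0.2,8.9,-1],[1.5,-0.19,0,0,0.2,12.1,-1],[1.86,-0.2,0,0,0.2,15.2,-1],[2.2,-0.19,0,0,0.2,18.3,-1],[2.53,-0.15,0,0,0.2,21.4,-1],[2.87,-0.1,0,0,0.2,24.6,-1]]]'; python3 tq.py; python3 pl.py -138 -147 2
```

```text
time: 16.65
tool_pos: [0.5, 0.0812, 0.1692]
tool_rot: [3.14, 0.005, 2.299]
contact_force: [4.1, -8.4, -2.8]
opening: 0.0003
t 16.65 tcp [0.5    0.0812 0.1692] yaw 131.7 yaw-th -138.3 off -17.7 F [ 4.1 -8.4 -2.8] Tq [-1.28 -0.87  0.11] axisT 0.5 0.61
t 16.65 [0.5    0.0812 0.1692] [179.9   0.3 131.7] F [ 4.1 -8.4 -2.8]
-142.5 [ 0.67 -0.09  0.12] [0.1 0.3 4.2]
-147.0 [ 1.16 -0.15  0.12] [0.1 0.3 8.7]
```

```bash
python3 -m creep '[[[0.35,-0.05,0.05,0,0.2,2.1,-1],[0.67,-0.09,0.1,0,0.3,4.2,-1],[0.9,-0.12,0.1,0,0.3,6.5,-1],[1.16,-0.15,0.1,0,0.3,8.7,-1]]]'; python3 tq.py; python3 -m creep '[[[-0.6,0,0,0,0,0,-1],[-1.2,0,0,0,0,0,-1],[-1.2,0,-3,0,0,0,-1],[-1.2,0,-7,0,0,0,-1]]]'
python3 - <<'E'
from h import *
to(fp(-57,gap=10,z=.24),norm(-57+270))
cs=[]
for c in("top",):
    b=robot.read_camera(c);cv2.imwrite("pics/n6.png",cv2.resize(b[150:270,220:390],None,fx=4,fy=4,interpolation=2)[:,:,::-1])
E
```

```text
time: 17.05
tool_pos: [0.4919, 0.087, 0.1692]
tool_rot: [3.139, 0.005, 2.145]
contact_force: [2.3, -9.3, 0.0]
opening: 0.0009
t 17.05 tcp [0.4919 0.087  0.1692] yaw 122.9 yaw-th -147.1 off -17.6 F [ 2.3 -9.3  0. ] Tq [-1.53 -0.5   0.17] axisT 0.49 0.66
time: 17.45
tool_pos: [0.4971, 0.0768, 0.2387]
tool_rot: [-3.14, 0.002, 2.144]
contact_force: [0.7, 0.0, 1.0]
opening: 0.0007
t 17.45 tcp [0.4971 0.0768 0.2387] rpy [-1.799e+02  1.000e-01  1.229e+02] -> shift [-3.09  8.71 -0.14] turn [-1.300e-01  2.000e-02 -9.015e+01]
```

View pics/n6.png

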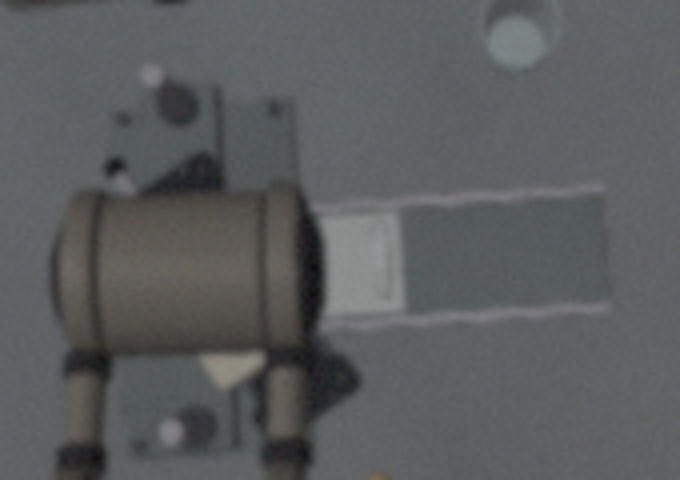

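```bash
python3 -m creep '[[[0,0.8,-0.5,0,0,-8.2,-1],[-0.2,1.6,-0.5,0,0,-16.4,-1],[-0.5,2.4,-0.5,0,0,-24.6,-1],[-0.8,3.2,-0.5,0,0,-32.8,-1],[-1.1,4,-0.5,0,0,-41,-1],[-1.4,4.8,-0.5,0,0,-49.2,-1],[-1.7,5.6,-0.5,0,0,-57.4,-1],[-2.1,6.4,-0.5,0,0,-65.6,-1]]]'
python3 - <<'E'
from h import *
p=ray("top",(248.75,191.25),.168); d=p-AX; print("ball",p.round(3),np.degrees(np.arctan2(d[1],d[0])),np.hypot(*d[:2]))
to(fp(-57,gap=10,z=.24),norm(-57+270))
E
```

```text
time: 18.3
tool_pos: [0.5661, 0.0941, 0.2526]
tool_rot: [-3.138, 0.013, -2.988]
contact_force: [0.4, -0.1, -0.2]
opening: 0.0006
ball [0.609 0.186 0.168] 33.9901735600609 0.09217335209047524
t 18.3 tcp [0.5661 0.0941 0.2526] rpy [-179.8    0.8 -171.2] -> shift [-2.12  0.08  1.29] turn [ -0.38   0.71 -24.19]
```

```bash
python3 -m creep '[[[-0.9,0.05,0,0,0.5,-8.2,-1],[-1.8,0.08,0,-0.2,0.7,-16.4,-1],[-2.12,0.08,0.5,-0.4,0.7,-24.2,-1],[-2.12,0.08,2.5,-0.4,0.7,-24.2,-1],[-2.12,0.08,4.5,-0.4,0.7,-24.2,-1],[-2.12,0.08,6.5,-0.4,0.7,-24.2,-1],[-2.12,0.08,8.4,-0.4,0.7,-24.2,-1],[-2.12,0.08,8.4,-0.4,0.7,-24.2,-1]]]'
python3 tq.py; python3 pl.py -57 -80 7 60 2
```

```text
time: 19.1
tool_pos: [0.5867, 0.0978, 0.1662]
tool_rot: [3.138, -0.004, -2.566]
contact_force: [-0.6, 1.2, -1.3]
opening: 0.0005
t 19.1 tcp [0.5867 0.0978 0.1662] yaw -147.0 yaw-th -57.0 off -25.0 F [-0.6  1.2 -1.3] Tq [ 0.11 -0.15 -0.01] axisT 0.04 0.03
t 19.1 [0.5867 0.0978 0.1662] [ 179.8   -0.2 -147. ] F [-0.6  1.2 -1.3]
-60.3 [ 1.1  -0.09 -0.17] [ 0.2 -0.2  3.3]
-63.6 [ 1.45 -0.16 -0.17] [ 0.2 -0.2  6.6]
-66.9 [ 1.81 -0.21 -0.17] [ 0.2 -0.2  9.9]
-70.1 [ 2.16 -0.24 -0.17] [ 0.2 -0.3 13.1]
-73.4 [ 2.52 -0.25 -0.17] [ 0.2 -0.3 16.4]
-76.7 [ 2.88 -0.23 -0.16] [ 0.2 -0.3 19.7]
-80.0 [ 3.24 -0.2  -0.16] [ 0.1 -0.3 23. ]
```

```bash
python3 -m creep '[[[0.6,-0.05,-0.1,0.2,-0.2,1.6,-1],[1.1,-0.09,-0.15,0.2,-0.2,3.3,-1],[1.45,-0.16,-0.15,0.2,-0.2,6.6,-1],[1.8,-0.21,-0.15,0.2,-0.2,9.9,-1],[2.16,-0.24,-0.15,0.2,-0.3,13.1,-1],[2.52,-0.25,-0.15,0.2,-0.3,16.4,-1],[2.88,-0.23,-0.15,0.2,-0.3,19.7,-1],[3.24,-0.2,-0.15,0.1,-0.3,23,-1]]]'; python3 tq.py; python3 pl.py -80 -100 8 60 2
```

```text
time: 19.9
tool_pos: [0.5628, 0.0788, 0.1695]
tool_rot: [3.141, 0.008, -2.971]
contact_force: [7.8, 2.5, -5.5]
opening: 0.0008
t 19.9 tcp [0.5628 0.0788 0.1695] yaw -170.2 yaw-th -80.2 off -19.9 F [ 7.8  2.5 -5.5] Tq [ 0.67 -1.42  0.09] axisT 0.51 0.6
t 19.9 [0.5628 0.0788 0.1695] [ 180.     0.5 -170.2] F [ 7.8  2.5 -5.5]
-82.5 [ 0.48 -0.07  0.15] [0.1 0.4 2.3]
-85.0 [ 0.75 -0.13  0.15] [0.1 0.4 4.8]
-87.5 [ 1.02 -0.18  0.14] [0.1 0.4 7.3]
-90.0 [ 1.29 -0.21  0.14] [0.1 0.4 9.8]
-92.5 [ 1.56 -0.24  0.14] [ 0.1  0.4 12.3]
-95.0 [ 1.83 -0.25  0.14] [ 0.1  0.4 14.8]
-97.5 [ 2.1  -0.25  0.14] [ 0.1  0.4 17.3]
-100.0 [ 2.38 -0.24  0.13] [ 0.1  0.4 19.8]
```

```bash
python3 -m creep '[[[0.4,-0.05,0.1,0,0.2,2,-1],[0.75,-0.13,0.1,0,0.4,4.8,-1],[1.02,-0.18,0.1,0,0.4,7.3,-1],[1.29,-0.21,0.1,0,0.4,9.8,-1],[1.56,-0.24,0.1,0,0.4,12.3,-1],[1.83,-0.25,0.1,0,0.4,14.8,-1],[2.1,-0.25,0.1,0,0.4,17.3,-1],[2.38,-0.24,0.1,0,0.4,19.8,-1]]]'; python3 tq.py; python3 pl.py -100 -120 8 60 2
```

```text
time: 20.7
tool_pos: [0.5425, 0.072, 0.1704]
tool_rot: [3.138, 0.009, 2.964]
contact_force: [8.5, 0.2, -4.3]
opening: 0.0004
t 20.7 tcp [0.5425 0.072  0.1704] yaw 169.8 yaw-th -100.2 off -20.4 F [ 8.5  0.2 -4.3] Tq [ 0.07 -1.61  0.06] axisT 0.53 0.6
t 20.7 [0.5425 0.072  0.1704] [179.8   0.5 169.8] F [ 8.5  0.2 -4.3]
-102.5 [ 0.54 -0.08  0.23] [0.2 0.5 2.3]
-105.0 [ 0.8  -0.14  0.23] [0.2 0.5 4.8]
-107.5 [ 1.07 -0.19  0.23] [0.2 0.5 7.3]
-110.0 [ 1.34 -0.23  0.22] [0.3 0.5 9.8]
-112.5 [ 1.61 -0.25  0.22] [ 0.3  0.5 12.3]
-115.0 [ 1.89 -0.26  0.22] [ 0.3  0.5 14.8]
-117.5 [ 2.16 -0.27  0.22] [ 0.3  0.5 17.3]
-120.0 [ 2.43 -0.25  0.21] [ 0.3  0.5 19.8]
```

```bash
python3 -m creep '[[[0.45,-0.06,0.15,0,0.2,2,-1],[0.8,-0.14,0.2,0.2,0.4,4.8,-1],[1.07,-0.19,0.2,0.2,0.4,7.3,-1],[1.34,-0.23,0.2,0.2,0.5,9.8,-1],[1.61,-0.25,0.2,0.2,0.5,12.3,-1],[1.88,-0.26,0.2,0.2,0.5,14.8,-1],[2.16,-0.26,0.2,0.3,0.5,17.3,-1],[2.43,-0.25,0.2,0.3,0.5,19.8,-1]]]'; python3 tq.py; python3 pl.py -120 -140 8 60 2
```

```text
time: 21.5
tool_pos: [0.5209, 0.0724, 0.1705]
tool_rot: [3.139, 0.008, 2.615]
contact_force: [7.1, -5.1, -1.2]
opening: 0.0004
t 21.5 tcp [0.5209 0.0724 0.1705] yaw 149.8 yaw-th -120.2 off -20.8 F [ 7.1 -5.1 -1.2] Tq [-0.76 -1.3   0.1 ] axisT 0.5 0.6
t 21.5 [0.5209 0.0724 0.1705] [179.9   0.4 149.8] F [ 7.1 -5.1 -1.2]
-122.5 [ 0.57 -0.1   0.24] [0.1 0.4 2.3]
-125.0 [ 0.84 -0.16  0.24] [0.2 0.4 4.8]
-127.5 [ 1.11 -0.2   0.24] [0.2 0.4 7.3]
-130.0 [ 1.38 -0.24  0.24] [0.2 0.4 9.8]
-132.5 [ 1.65 -0.26  0.23] [ 0.2  0.4 12.3]
-135.0 [ 1.92 -0.28  0.23] [ 0.2  0.4 14.8]
-137.5 [ 2.19 -0.28  0.23] [ 0.2  0.4 17.3]
-140.0 [ 2.47 -0.27  0.23] [ 0.2  0.4 19.8]
```

```bash
python3 -m creep '[[[0.45,-0.07,0.15,0,0.2,2,-1],[0.84,-0.16,0.2,0.2,0.4,4.8,-1],[1.11,-0.2,0.2,0.2,0.4,7.3,-1],[1.38,-0.24,0.2,0.2,0.4,9.8,-1],[1.65,-0.26,0.2,0.2,0.4,12.3,-1],[1.92,-0.28,0.2,0.2,0.4,14.8,-1],[2.19,-0.28,0.2,0.2,0.4,17.3,-1],[2.47,-0.27,0.2,0.2,0.4,19.8,-1]]]'; python3 tq.py; python3 pl.py -140 -148 3 60 2
```

```text
time: 22.3
tool_pos: [0.5006, 0.0801, 0.1706]
tool_rot: [3.138, 0.008, 2.267]
contact_force: [4.1, -10.1, 1.0]
opening: 0.0007
t 22.3 tcp [0.5006 0.0801 0.1706] yaw 129.9 yaw-th -140.1 off -20.9 F [  4.1 -10.1   1. ] Tq [-1.67 -0.88  0.17] axisT 0.55 0.73
t 22.3 [0.5006 0.0801 0.1706] [179.8   0.5 129.9] F [  4.1 -10.1   1. ]
-142.7 [ 0.61 -0.1   0.26] [0.2 0.5 2.5]
-145.3 [ 0.9  -0.16  0.25] [0.2 0.5 5.2]
-148.0 [ 1.18 -0.21  0.25] [0.2 0.4 7.9]
```

```bash
python3 -m creep '[[[0.3,-0.05,0.1,0.1,0.2,1.2,-1],[0.55,-0.09,0.2,0.2,0.4,2.3,-1],[0.7,-0.11,0.2,0.2,0.5,3.2,-1],[0.85,-0.14,0.2,0.2,0.5,4.2,-1]]]'; python3 tq.py;  python3 -m creep '[[[0.2,-0.03,0,0,0,1.0,-1],[0.3,-0.05,0,0,0,2,-1]]]';python3 tq.py
```

```text
time: 22.7
tool_pos: [0.4963, 0.0831, 0.1711]
tool_rot: [3.138, 0.007, 2.192]
contact_force: [3.2, -11.4, 3.0]
opening: 0.0004
t 22.7 tcp [0.4963 0.0831 0.1711] yaw 125.6 yaw-th -144.4 off -20.5 F [  3.2 -11.4   3. ] Tq [-1.86 -0.71  0.16] axisT 0.58 0.74
time: 22.9
tool_pos: [0.496, 0.0831, 0.1731]
tool_rot: [3.134, 0.013, 2.155]
contact_force: [5.4, -9.6, -2.5]
opening: 0.0006
t 22.9 tcp [0.496  0.0831 0.1731] yaw 123.5 yaw-th -146.5 off -22.5 F [ 5.4 -9.6 -2.5] Tq [-1.73 -0.97  0.11] axisT 0.63 0.74
```

```bash
python3 -m creep '[[[-0.6,0,0,0,0,0,-1],[-1.2,0,0,0,0,0,-1],[-1.2,0,-3,0,0,0,-1],[-1.2,0,-7,0,0,0,-1]]]'
python3 - <<'E'
from h import *
b=np.mean([robot.read_camera("top").astype(float) for _ in range(3)],0);np.save("b.npy",b)
a=np.mean([robot.read_camera("side").astype(float) for _ in range(3)],0)
b=b[150:270,220:320];cv2.imwrite("pics/n7.png",cv2.resize(b.astype(np.uint8),None,fx=5,fy=5,interpolation=2)[:,:,::-1])
cv2.imwrite("pics/n7s.png",cv2.resize(a[125:235,240:370].astype(np.uint8),None,fx=5,fy=5,interpolation=2)[:,:,::-1])
to(fp(-53,gap=10,z=.25),norm(-53+270))
for th in(30,35,40,):
  t=np.radians(th);print(th,((proj("top",AX+[.09*np.cos(t),.09*np.sin(t),.168])-[220,150]+.5)*5-.5).round(0))
E
```

```text
time: 23.3
tool_pos: [0.5007, 0.0732, 0.2429]
tool_rot: [3.138, 0.011, 2.154]
contact_force: [1.7, 0.2, -0.7]
opening: 0.0003
t 23.6 tcp [0.5012 0.0734 0.2425] rpy [179.7   0.7 123.5] -> shift [-2.5   8.94 -0.66] turn [ -0.31   0.83 -93.54]
30 [156. 205.]
35 [146. 213.]
40 [136. 221.]
```

View pics/n7.png

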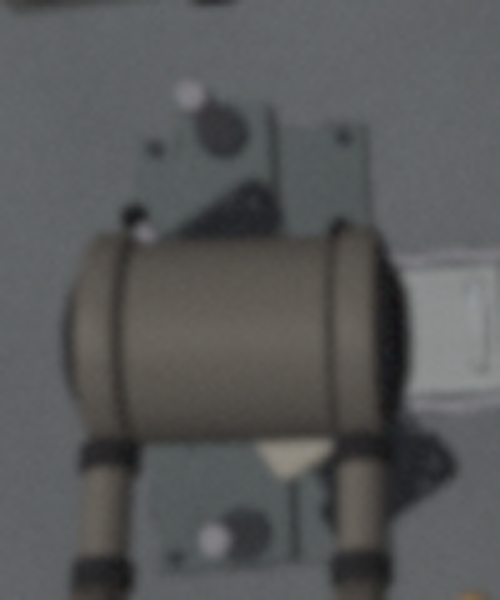

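View pics/n7s.png

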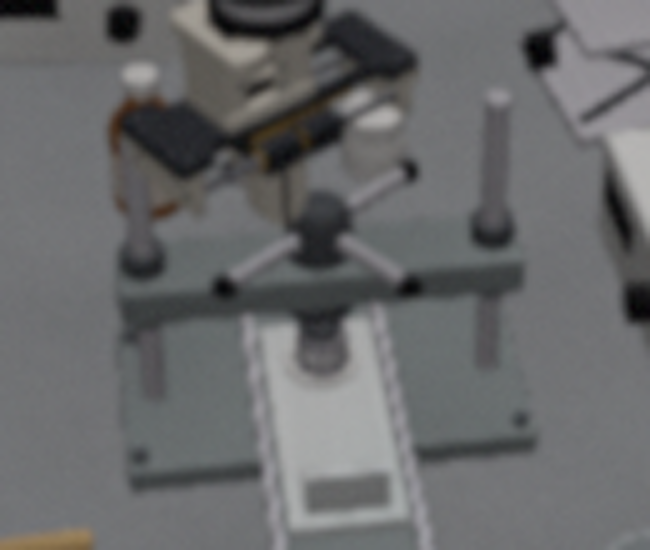

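```bash
cat > ba.py <<'E'
from h import *
# balls in side px -> centre+angle fit
def fit(pts):
    from scipy.optimize import least_squares
    # pts: list of (cam,u,v,k)
    def f(q):
        e=[]
        for c,u,v,k in pts:
            t=q[2]+k*np.pi/2; e+=list(proj(c,[q[0]+.09*np.cos(t),q[1]+.09*np.sin(t),.168])-[u,v])
        return e
    r=least_squares(f,[.533,.1345,np.radians(fit.g)]); return r.x[:2],np.degrees(r.x[2]),np.abs(r.fun).max()
E
python3 - <<'E'
from ba import *
S=lambda x,y:(240+(x+.5)/5-.5,125+(y+.5)/5-.5)
fit.g=35
print(fit([("side",*S(226,286),2),("side",*S(410,286),3),("side",*S(410,170),0)]))
# initial frame
def I(x,y): return (220+(x+.5)/3-.5,130+(y+.5)/3-.5)
fit.g=-11
print(fit([("top",*I(156,170),0),("top",*I(50,239),1),("top",*I(118,345),2),("top",*I(224,275),3)]))
def J(x,y): return (230+(x+.5)/2.5-.5,130+(y+.5)/2.5-.5)
print(fit([("side",*J(248,106),0),("side",*J(193,62),1),("side",*J(120,95),2)]))
E
```

```text
(array([0.53280011, 0.13750997]), np.float64(39.45277722783121), np.float64(0.20894411751586972))
(array([0.53412471, 0.13599268]), np.float64(-13.094595989368047), np.float64(0.27485631169952285))
(array([0.53124081, 0.1375244 ]), np.float64(-12.890015890467122), np.float64(0.43592494316425245))
```

```bash
sed -i 's/AX=np.array.*/AX=np.array([.533,.1365,0])/' h.py; python3 -m creep '[[[0,0.8,-0.6,0,0,-8.2,-1],[-0.2,1.6,-0.6,0,0,-16.4,-1],[-0.5,2.4,-0.6,0,0,-24.6,-1],[-0.8,3.2,-0.6,0,0.2,-32.8,-1],[-1.1,4,-0.6,0,0.4,-41,-1],[-1.4,4.8,-0.6,0,0.5,-49.2,-1],[-1.7,5.6,-0.6,-0.2,0.6,-57.4,-1],[-2.1,6.4,-0.6,-0.3,0.8,-65.6,-1]]]'
python3 - <<'E'
from h import *
to(fp(-51,gap=10,z=.168),norm(-51+270))
E
```

```text
time: 24.4
tool_pos: [0.5658, 0.0914, 0.2476]
tool_rot: [3.138, -0.001, -2.977]
contact_force: [-0.2, -0.5, 0.6]
opening: 0.0003
t 24.4 tcp [0.5658 0.0914 0.2476] rpy [ 179.8   -0.  -170.6] -> shift [-2.69  1.    7.97] turn [ 1.90e-01  1.00e-02 -2.96e+01]
```

```bash
python3 -m creep '[[[-0.9,0.3,0,0,0,-8.2,-1],[-1.8,0.6,0,0.1,0,-16.4,-1],[-2.7,1,0.3,0.2,0,-24.5,-1],[-2.7,1,1.5,0.2,0,-29.6,-1],[-2.7,1,3.5,0.2,0,-29.6,-1],[-2.7,1,5.5,0.2,0,-29.6,-1],[-2.7,1,7.5,0.2,0,-29.6,-1],[-2.7,1,8,0.2,0,-29.6,-1]]]'
python3 tq.py; python3 pl.py -51 -67 8 60 2
```

```text
time: 25.2
tool_pos: [0.5887, 0.1057, 0.164]
tool_rot: [3.138, -0.005, -2.461]
contact_force: [-0.0, -0.1, -0.2]
opening: 0.0007
t 25.2 tcp [0.5887 0.1057 0.164 ] yaw -141.0 yaw-th -51.0 off -24.0 F [-0.  -0.1 -0.2] Tq [ 0.18 -0.04 -0.01] axisT -0.01 -0.01
t 25.2 [0.5887 0.1057 0.164 ] [ 179.8   -0.3 -141. ] F [-0.  -0.1 -0.2]
-53.0 [ 0.86 -0.16 -0.4 ] [ 0.2 -0.3  2. ]
-55.0 [ 1.07 -0.21 -0.4 ] [ 0.2 -0.3  4. ]
-57.0 [ 1.29 -0.25 -0.39] [ 0.2 -0.3  6. ]
-59.0 [ 1.5  -0.29 -0.39] [ 0.2 -0.3  8. ]
-61.0 [ 1.72 -0.31 -0.39] [ 0.2 -0.3 10. ]
-63.0 [ 1.94 -0.33 -0.39] [ 0.2 -0.3 12. ]
-65.0 [ 2.15 -0.35 -0.39] [ 0.2 -0.3 14. ]
-67.0 [ 2.37 -0.35 -0.39] [ 0.2 -0.3 16. ]
```

```bash
python3 -m creep '[[[0.5,-0.1,-0.3,0.2,-0.3,1,-1],[0.9,-0.17,-0.4,0.2,-0.3,3,-1],[1.2,-0.23,-0.4,0.2,-0.3,5,-1],[1.4,-0.27,-0.4,0.2,-0.3,7.5,-1],[1.65,-0.3,-0.4,0.2,-0.3,9.5,-1],[1.9,-0.33,-0.4,0.2,-0.3,11.7,-1],[2.15,-0.35,-0.4,0.2,-0.3,14,-1],[2.37,-0.35,-0.4,0.2,-0.3,16,-1]]]'
python3 tq.py; python3 pl.py -67 -75 4 60 2;python3 - <<'E'
from h import *
a=np.mean([robot.read_camera("side").astype(float) for _ in range(3)],0)
cv2.imwrite("pics/n8s.png",cv2.resize(a[125:235,240:370].astype(np.uint8),None,fx=5,fy=5,interpolation=2)[:,:,::-1])
E
python3 tq.py
```

```text
time: 26.0
tool_pos: [0.575, 0.0895, 0.1691]
tool_rot: [-3.141, 0.007, -2.743]
contact_force: [9.8, 6.7, -7.2]
opening: 0.0001
t 26.0 tcp [0.575  0.0895 0.1691] yaw -157.2 yaw-th -67.2 off -20.5 F [ 9.8  6.7 -7.2] Tq [ 1.37 -1.95  0.12] axisT 0.74 0.86
t 26.0 [0.575  0.0895 0.1691] [-180.     0.4 -157.2] F [ 9.8  6.7 -7.2]
-69.0 [ 0.49 -0.09  0.11] [-0.   0.4  1.8]
-71.0 [ 0.7  -0.14  0.1 ] [-0.   0.4  3.8]
-73.0 [ 0.92 -0.18  0.1 ] [-0.   0.4  5.8]
-75.0 [ 1.13 -0.22  0.1 ] [0.  0.4 7.8]
t 26.15 tcp [0.5748 0.0892 0.1692] yaw -157.1 yaw-th -67.1 off -20.1 F [ 8.8  6.2 -6.5] Tq [ 1.23 -1.62  0.11] axisT 0.68 0.79
```

View pics/n8s.png

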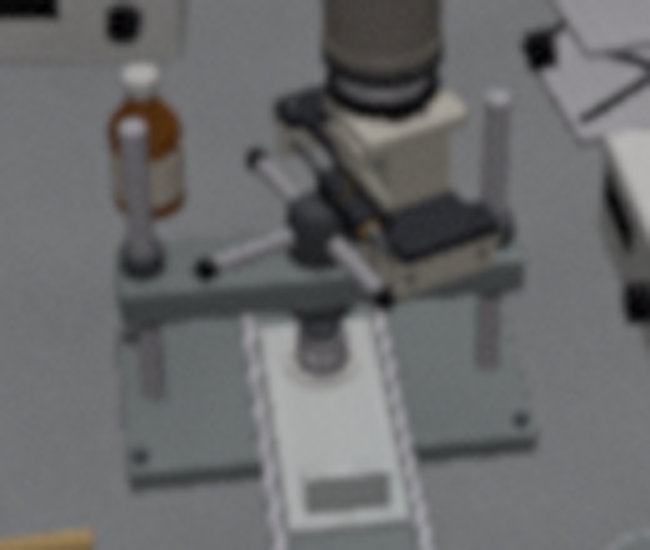

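Run:
```python
from ba import *
S=lambda x,y:(240+(x+.5)/5-.5,125+(y+.5)/5-.5)
fit.g=28
print(fit([("side",*S(258,157),1),("side",*S(206,269),2),("side",*S(383,298),3)]))
```

```text
(array([0.53173334, 0.13847973]), np.float64(25.21984040600953), np.float64(0.267499847045201))
```

```bash
python3 -m creep '[[[0.3,-0.05,0.1,0,0.2,1,-1],[0.55,-0.1,0.1,0,0.4,2.5,-1],[0.75,-0.14,0.1,0,0.4,4.2,-1],[0.95,-0.18,0.1,0,0.4,6,-1],[1.13,-0.22,0.1,0,0.4,7.8,-1],[1.32,-0.24,0.1,0,0.4,9.5,-1]]]'
python3 tq.py; python3 pl.py -77 -85 8 60 2
```

```text
time: 26.75
tool_pos: [0.5667, 0.0832, 0.1693]
tool_rot: [3.141, 0.009, -2.91]
contact_force: [12.9, 6.2, -8.7]
opening: 0.0005
t 26.75 tcp [0.5667 0.0832 0.1693] yaw -166.7 yaw-th -76.7 off -20.6 F [12.9  6.2 -8.7] Tq [ 1.36 -2.24  0.13] axisT 0.9 1.03
t 26.75 [0.5667 0.0832 0.1693] [ 180.     0.5 -166.7] F [12.9  6.2 -8.7]
-78.0 [ 0.44 -0.07  0.13] [0.  0.5 1.3]
-79.0 [ 0.55 -0.1   0.13] [0.1 0.5 2.3]
-80.0 [ 0.65 -0.12  0.13] [0.1 0.5 3.3]
-81.0 [ 0.76 -0.15  0.13] [0.1 0.5 4.3]
-82.0 [ 0.87 -0.17  0.12] [0.1 0.5 5.3]
-83.0 [ 0.97 -0.19  0.12] [0.1 0.5 6.3]
-84.0 [ 1.08 -0.21  0.12] [0.1 0.5 7.3]
-85.0 [ 1.19 -0.22  0.12] [0.1 0.5 8.3]
```

```bash
python3 -m creep '[[[0.25,-0.04,0.1,0,0.3,0.8,-1],[0.45,-0.07,0.1,0,0.5,1.5,-1],[0.58,-0.1,0.1,0,0.5,2.5,-1],[0.7,-0.13,0.1,0,0.5,3.6,-1]]]'
python3 tq.py
python3 - <<'E'
from h import *
a=np.mean([robot.read_camera("side").astype(float) for _ in range(4)],0)
cv2.imwrite("pics/n9s.png",cv2.resize(a[125:235,240:370].astype(np.uint8),None,fx=5,fy=5,interpolation=2)[:,:,::-1])
E
python3 tq.py
```

```text
time: 27.15
tool_pos: [0.5638, 0.0812, 0.1697]
tool_rot: [3.14, 0.01, -2.975]
contact_force: [13.2, 5.6, -9.0]
opening: 0.0004
t 27.15 tcp [0.5638 0.0812 0.1697] yaw -170.4 yaw-th -80.4 off -21.2 F [13.2  5.6 -9. ] Tq [ 1.12 -2.36  0.13] axisT 0.91 1.03
t 27.35 tcp [0.5637 0.0811 0.1697] yaw -170.4 yaw-th -80.4 off -21.0 F [11.9  5.2 -8.9] Tq [ 1.09 -2.21  0.18] axisT 0.82 0.99
```

View pics/n9s.png

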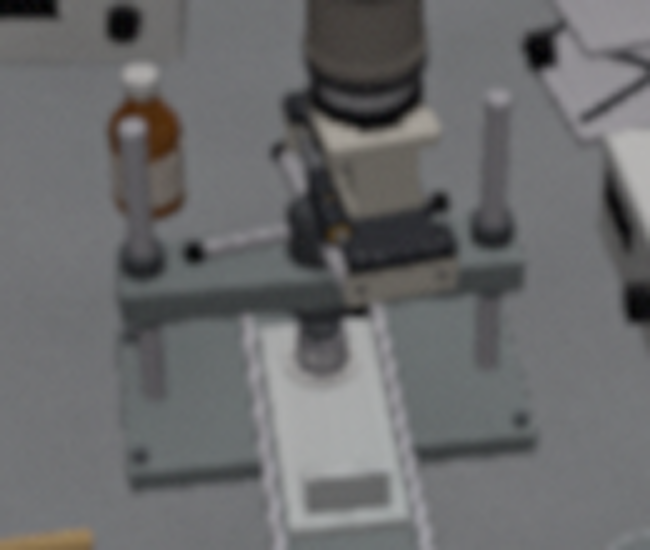

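Run:
```python
from ba import *
S=lambda x,y:(240+(x+.5)/5-.5,125+(y+.5)/5-.5)
fit.g=12
print(fit([("side",*S(281,150),1),("side",*S(195,251),2),("side",*S(438,202),0)]))
```

```text
(array([0.53111553, 0.13877999]), np.float64(12.707179762710593), np.float64(0.2783640814152477))
```

```bash
python3 -m creep '[[[0.25,-0.04,0.1,0,0.3,0.6,-1],[0.45,-0.07,0.1,0,0.5,1.2,-1],[0.55,-0.09,0.1,0,0.5,2,-1]]]'
python3 tq.py;  python3 -m creep '[[[-0.3,0,0,0,0,0,-1],[-1.0,0,0,0,0,0,-1],[-1.3,0,0,0,0,0,-1],[-1.3,0,-3,0,0,0,-1],[-1.3,0,-7,0,0,0,-1],[-1.3,0,-10,0,0,0,-1],[-1.3,0,-10,0,0,0,-1]]]'
python3 - <<'E'
from h import *
a=np.mean([robot.read_camera("side").astype(float) for _ in range(3)],0)
cv2.imwrite("pics/n10.png",cv2.resize(a[105:365,220:400].astype(np.uint8),None,fx=2.3,fy=2.3,interpolation=2)[:,:,::-1])
cv2.imwrite("pics/n10s.png",cv2.resize(a[125:235,240:370].astype(np.uint8),None,fx=5,fy=5,interpolation=2)[:,:,::-1])
E
python3 tq.py
```

```text
time: 27.65
tool_pos: [0.5622, 0.08, 0.1702]
tool_rot: [3.139, 0.012, -3.011]
contact_force: [13.5, 4.2, -8.9]
opening: 0.0003
t 27.65 tcp [0.5622 0.08   0.1702] yaw -172.5 yaw-th -82.5 off -21.5 F [13.5  4.2 -8.9] Tq [ 0.99 -2.49  0.15] axisT 0.89 1.04
time: 28.35
tool_pos: [0.5757, 0.0812, 0.2754]
tool_rot: [3.141, 0.02, -3.011]
contact_force: [-0.7, 0.9, -0.5]
opening: 0.0004
t 28.5 tcp [0.5734 0.0812 0.2696] yaw -172.5 yaw-th -82.5 off -32.9 F [-0.6  0.7 -1.5] Tq [ 0.04 -0.15  0.03] axisT -0.01 0.02
```

View pics/n10s.png

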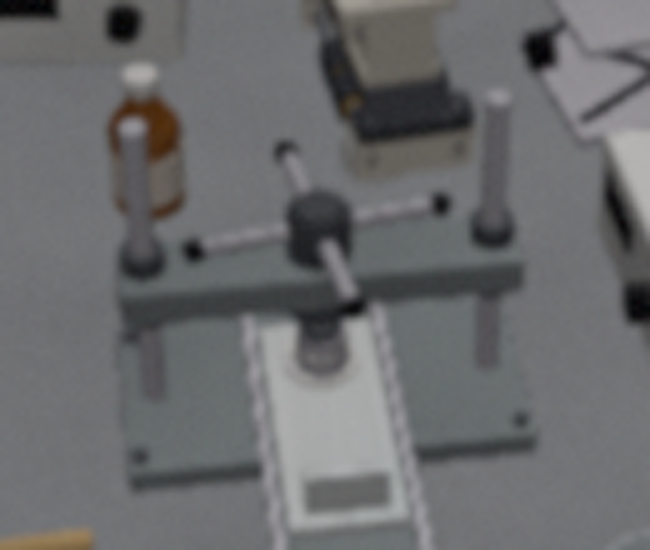

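View pics/n10.png

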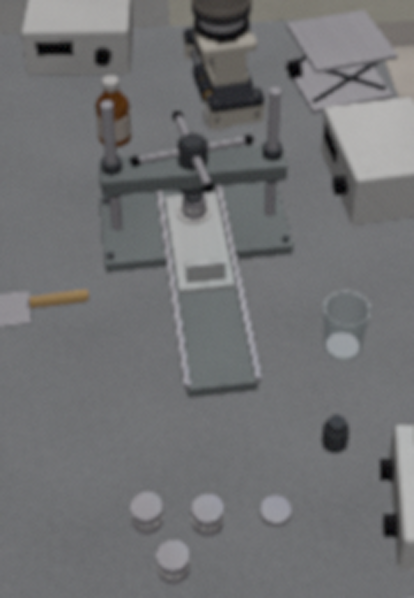

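Run:
```python
from ba import *
S=lambda x,y:(240+(x+.5)/5-.5,125+(y+.5)/5-.5)
fit.g=12
print(fit([("side",*S(286,150),1),("side",*S(194,249),2),("side",*S(440,203),0),("side",*S(351,303),3)]))
print(robot.hand_in(), robot.observe()["time"])
```

```text
(array([0.53128574, 0.1398371 ]), np.float64(10.753292154117617), np.float64(0.48618479783539215))
the job is handed in; nothing more can be done
the job is handed in; nothing more can be done
```

I stood the leftmost cell in the nest, pushed the shuttle fully home by its tab and wound the star handle clockwise until the pad clamped the cell at about 100 N. I handed it in about 28.5 s into the 72 s limit, with the gripper raised clear and touching nothing.

- **Cell:** it reached the nest floor at about 37 mm, which is below the height of the ring's rim. It stayed upright in every later picture.
- **Shuttle:** it met the hard stop, where the push force rose from about 3 N to 29 N. The pictures show the cell under the axis.
- **Clamping, by torque:** the last push on a spoke read 1.04 N m about the axis, which works out at 97–103 N. Single readings are only good to about 10 N.
- **Clamping, by angle:** the handle's turn seen by the side camera puts it slightly lower, at about 95–100 N. Both figures are well under 150 N.
- **Handle and other things:** I turned the handle about 140° to 155° over three spokes, judged from the camera and the finger position. The side view after the last push shows the bottle, the beaker, the chuck, the spacer and the other cells where they started. The jar is out of that picture, but nothing went near it.

The two cameras disagreed by up to 4 mm along the press's length. I settled that by where the cell touched down and where the shuttle stopped.

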